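# Clear the jammed flanges at the throat of the feed fence

### The job

Two steel flanges have run side by side into the throat of the blue feed fence and jammed; free them by nudging one of them back with the fingertips, keeping both flat on the bench. Then slide the other one into the lane, bring the first in close behind it, and press the pair home against the rubber end buffer with about 10 N for half a second. Never squeeze a flange against the fence with more than about 25 N, leave the gas cup, nut, marker and tape measure where they are, and let go.

Things in the scene. Friction and masses are not known exactly. Their poses are not given: they have to be found in the camera images.
- fence: Blue steel guide fence fixed to the bench, open above, no floor (parts slide on the bench). Origin on the bench at the middle of the throat; +x is the feed direction into the lane, y across, z up. Walls 22 mm high, 6 mm thick, with low feet outside; all inner faces: hopper y = +-91 mm up to x = -61, then straight shoulders (35 degrees to x) narrow it to the throat at x = 0, lane y = +-48.5 mm.
- hopper_rear (a point): Point on the bench on the middle line at the open rear end of the hopper, 215 mm behind the throat; the hopper walls start here.
- end_block (a point): Point on the bench under the front face of the dark end block (30 mm high), 150 mm past the throat. The block's stop screw carries a rubber buffer plate, 44 mm wide, 2 to 20 mm above the bench, in the lane. Its free face lies 118 to 132 mm past the throat: the setting differs each time, is not reported and must be felt. It is sprung, yields 0.25 mm per N (12 mm at most) and springs back.
- flange_a: Grey steel pipe flange lying flat, 90 mm across, 16 mm thick (rim to push: up to 12 mm), about 0.5 kg; origin under its centre. Drags on the bench with 2 to 4.5 N. The two start abreast, each within a few mm of its shoulder, centres 76 to 81 mm behind the throat and 46 mm either side of the middle line. Abreast neither can pass: each holds the other against its hopper wall.
- flange_b: The other flange, same in every way as flange_a; either may be nudged back and either may go first.
- gas_cup: Small orange ceramic gas cup, 23 mm wide and 42 mm high, standing beside the lane; origin under its centre. Bystander: leave alone.
- nut: Big galvanised hexagon nut, 36x41x19 mm, lying beside the lane; origin under its centre. Bystander: leave alone.
- marker: White and blue paint marker, 18 mm thick and 128 mm long, lying on the robot's side of the lane; origin under its middle. Bystander: leave alone.
- tape: Yellow tape measure, 34x84x64 mm, standing to the left of the hopper; origin under its centre. Bystander: leave alone.
Not all that is in view belongs to the job. What is shaped like the flange_a but green, orange or purple is not meant.

How it is judged:
On the way, in this order (a step that is already met when the one before it is completed fails the run):
1. one flange has been nudged back at least 20 mm out of the jam (its centre more than 100 mm behind the throat) while the other stays near the throat (less than 100 mm behind it) (((x of flange_a in the frame of fence below -0.1 m and x of flange_b in the frame of fence above -0.1 m) or (x of flange_b in the frame of fence below -0.1 m and x of flange_a in the frame of fence above -0.1 m))), for 0.1 s.
2. one flange has gone through the throat: its centre is inside the lane while the other is still behind the throat (((x of flange_a in the frame of fence above 0 m and x of flange_b in the frame of fence below -0.02 m) or (x of flange_b in the frame of fence above 0 m and x of flange_a in the frame of fence below -0.02 m))), for 0.1 s.
3. with both flanges in file, the leading one is pressed against the end buffer with 5 to 20 N for 0.3 s (((x of flange_a in the frame of fence above 0.065 m and y of flange_a in the frame of fence between -0.006 and 0.006 m and x of flange_b in the frame of fence between -0.032 and 0.008 m and y of flange_b in the frame of fence between -0.008 and 0.008 m and contact force between flange_a and fence between 5 and 20 N) or (x of flange_b in the frame of fence above 0.065 m and y of flange_b in the frame of fence between -0.006 and 0.006 m and x of flange_a in the frame of fence between -0.032 and 0.008 m and y of flange_a in the frame of fence between -0.008 and 0.008 m and contact force between flange_b and fence between 5 and 20 N))), for 0.3 s.
At the end, for the whole second after the job is handed in: Both flanges flat, at rest, in file: the leader's centre at least 65 mm past the throat and within 6 mm of the middle line; the other close behind (centres at most 98 mm apart), its centre 32 mm behind to 8 mm past the throat, within 8 mm of the middle line (((x of flange_a in the frame of fence above 0.065 m and y of flange_a in the frame of fence between -0.006 and 0.006 m and x of flange_b in the frame of fence between -0.032 and 0.008 m and y of flange_b in the frame of fence between -0.008 and 0.008 m and horizontal distance between flange_a and flange_b below 0.098 m) or (x of flange_b in the frame of fence above 0.065 m and y of flange_b in the frame of fence between -0.006 and 0.006 m and x of flange_a in the frame of fence between -0.032 and 0.008 m and y of flange_a in the frame of fence between -0.008 and 0.008 m and horizontal distance between flange_b and flange_a below 0.098 m)) and linear speed of each of flange_a, flange_b below 0.01 m/s and height (world z) of each of flange_a, flange_b below 0.004 m and angle between each of flange_a, flange_b's own z axis and vertical below 0.1 rad); the robot touches nothing.
It fails at once if a flange is squeezed against the fence or its buffer with more than 30 N (contact force between any of flange_a, flange_b and fence above 30 N).
It fails at once if a flange is lifted more than 12 mm or tipped by more than 0.2 rad (height (world z) of any of flange_a, flange_b above 0.012 m or angle between any of flange_a, flange_b's own z axis and vertical above 0.2 rad).
It fails at once if the gas cup, nut, marker or tape measure is moved by more than 15 mm (distance of any of gas_cup, nut, marker, tape from where it was at the start of the episode above 0.015 m).
It also fails if it takes over 72 s, if anything falls off the work surface, if the arm or the gripper's body presses on something with over 40 N, if the wrist force passes 120 N, or if a joint passes its speed limit or range.

### The arm

A 6-joint arm with a two-finger parallel gripper is mounted at the origin on a cart in front of the work surface, level with it; the furniture and walls round the work are solid. World frame = base frame: x ahead of the robot, y to its left, z up, the work surface at z = 0. Lengths are in m, angles in rad, forces in N, time in s.
With the tool pointing down it reaches from about 0.35 to 0.975 m from the base axis. Payload 4.9 kg.
Tool frame: the origin (TCP) lies midway between the tips of the shut fingers; the grasp point (between the pads) lies behind it (manip.tcp_to_grasp is the z of the grasp point in the tool frame, in m); z points along the fingers, y is the direction in which the jaws open and shut (so a half turn about z gives the same grasp; the last joint's range is limited). The gripper opens to 85 mm and grips with 20 to 120 N. Pads are 22 mm wide; open, the fingers measure 114 mm over their backs; the gripper's body (76 mm by 85 mm) begins 54 mm behind the grasp point. The pads swing forward as they close: fully open they stand 13 mm farther back than shut.
Start: joints at [1.193, 0.053, 1.613, -0, 1.476, -0.119], TCP at [0.16, 0.604, 0.231] pointing down, gripper open.
Joint ranges: [-3.01, 3.01], [-1.01, 2.22], [0.06, 2.58], [-1.02, 4.17], [0.09, 2.62], [-3.14, 3.14]. Speed limits (rad/s): [2.57, 2.57, 3.14, 3.14, 3.14, 3.14].

### API

Orientations are given as a unit quaternion [w, x, y, z].
In Python, from plant import status, vision, order, regions_of, manip gives the robot as it stands. The module is installed in compiled form; this text tells all that it offers.
- The arm moves only by the shell command python3 -m crank 'ROWS'. ROWS is JSON, one flat list of numbers, 5 for each row, row after row: the shift along the tool's x, y, z in mm, then the turn about the tool's z in degrees, then the opening in per cent of the stroke, from 0 (shut) to 100 (fully open). In form: [tx, ty, tz, yaw, fingers, tx, ty, tz, yaw, fingers, ...]. A call has exactly 10 rows; each row is the pose to reach, as a shift and turn from the pose commanded when the call began, along the tool's axes at that moment; what a row does not reach only later rows make up. A row lasts 1/10 s, in which the tool goes at most 50 mm and 8.59 degrees, less where a joint would pass 70% of its speed; a pose out of reach is approached as far as the arm can. A call with a gripper value outside its range is refused whole. The fingers move at their own pace and stop on an object; the grip force is fixed at half the most. Time passes only in rows, so rows that repeat a pose let the fingers close, or fill a call up. It gives the time, the measured TCP pose, the force and the opening at its end, in the units of the state.
- status.state(): the state, without advancing time (a new reading comes with each control period).
- vision.grab_frame(name): name is "scene" or "top" or "wrist"; returns (picture, depth): 420x560x3 uint8, red, green, blue; 420x560 float32, m along the optical axis (not along the pixel's ray), 0 where there is no reading.
- vision.get_calibration(name): a dict with "camera_matrix" (3x3 intrinsics, pixels), "k1" (the pictures are not rectified: a ray, as slopes to the right and down, at radius r is drawn at 1 + k1 r^2 times it, then the intrinsics apply), "R" (3x3) and "t" (3): a world point X has camera coordinates R X + t. Camera axes: x right, y down, z forward; pixel columns grow to the right and rows downward; lengths in m; the calibration is good to about 2 mm. A picture is of the moment at which its call begins: read the wrist's pose just before it. get_calibration takes no time and is no camera call; for the wrist camera it gives the pose at the moment of the call.
- order.job_done(): hands the job in, once; it reports no verdict.
Trained networks look in the newest picture that a camera, given by its name, has taken for a name from the list of things; names that differ only in an ending like _2 or _b are one class to them, and where a whole thing is asked for, a point or a joint stands for the part that bears it (a point fixed in the world has none). Each returns a list of dicts, best first, with "confidence" (0 to 1); they miss things now and then, are a little off and sometimes report something else, mostly with a low value. They report only what shows in the picture. A call takes as long as a camera call. They do not tell look-alikes from the thing itself.
- regions_of(camera, name): "region" (420x560 bool, what is visible of it) and "extent" ([centre column, centre row, width, height] in pixels, round what is visible of it).
The state is a dict: "time": time; "joint_pos": joint angles; "joint_vel": joint speeds; "joint_efforts": joint torques, N m; "tool_pos": TCP position; "tool_rot": TCP orientation; "contact_force": force on the tool from outside, world axes, zero at the start; "ft_torque": the same for the moment, N m; "gripper_width": opening from 0.0 (shut) to 1.0 (fully open).
Only numpy, scipy, OpenCV 4.12 (cv2) and the standard library are available. Lean on these libraries where they do the work, as an engineer would, in place of code of your own. Each camera call takes 0.05 s, during which the arm holds its last target. There are 200 camera calls.

## Working session

There is one attempt and no reset: what is moved stays moved. The work goes in short steps, Python scripts to look and compute and a shell command to move; the robot and the scene stay as the last step left them, time stands still between calls to the robot, and variables do not carry over. Pictures are saved under pics/ and viewed, on a budget of 10 in all, crops included, one or two more only if the job needs it, and the job is handed in when it is done.

```bash
mkdir -p pics; cat > h.py <<'E'
import numpy as np, cv2
from plant import status, vision, order, regions_of, manip
def world(cam,depth,mask,cal):
    K=np.array(cal["camera_matrix"]);k1=cal["k1"];R=np.array(cal["R"]);t=np.array(cal["t"])
    v,u=np.nonzero(mask&(depth>0));z=depth[v,u]
    xy=cv2.undistortPoints(np.stack([u,v],1).astype(float)[:,None],K,np.array([k1,0,0,0,0.]))[:,0]
    P=np.c_[xy*z[:,None],z]
    return (P-t)@R,u,v
def save(n,im): cv2.imwrite(f"pics/{n}.png",im[:,:,::-1])
E
python3 - <<'E'
from h import *
s=status.state();print(s["time"],s["tool_pos"],s["tool_rot"],s["contact_force"],manip.tcp_to_grasp)
for c in("top","scene"):
    im,d=vision.grab_frame(c);save(c+"0",im);cal=vision.get_calibration(c);np.savez(c+"0",im=im,d=d)
    for n in("flange_a","fence","gas_cup","nut","marker","tape"):
        for r in regions_of(c,n)[:5]:
            P,u,v=world(c,d,r["region"],cal)
            if len(P): print(c,n,round(r["confidence"],2),np.round(r["extent"]),np.round(np.median(P,0),3),np.round(P.min(0),3),np.round(P.max(0),3))
E
```

```text
0.0 [0.15970826 0.60360646 0.23006178] [-2.63524527e-04  1.29037675e-01  9.91639153e-01 -9.99705019e-04] [-0.39512255 -0.3741746   0.18931713] -0.0187
top flange_a 0.89 [278. 240.  29.  33.] [0.435 0.114 0.014] [ 0.392  0.071 -0.009] [0.48  0.158 0.025]
top flange_a 0.85 [267. 212.  29.  33.] [0.521 0.141 0.014] [ 0.476  0.096 -0.008] [0.57  0.188 0.024]
top flange_a 0.77 [264. 164.  28.  28.] [0.672 0.156 0.014] [ 0.627  0.111 -0.006] [0.721 0.2   0.026]
top flange_a 0.76 [387. 276.  28.  29.] [ 0.326 -0.209  0.014] [ 0.286 -0.247 -0.008] [ 0.371 -0.163  0.028]
top flange_a 0.59 [178. 261.  28.  34.] [0.377 0.406 0.014] [ 0.333  0.361 -0.01 ] [0.42  0.451 0.026]
top fence 0.96 [292. 229. 141.  92.] [0.541 0.017 0.01 ] [ 0.335 -0.15  -0.008] [0.608 0.291 0.041]
top nut 0.57 [322. 173.  10.  12.] [ 0.638 -0.024  0.016] [ 0.621 -0.041 -0.005] [ 0.655 -0.006  0.027]
top marker 0.57 [338. 245.  39.  21.] [ 0.418 -0.059  0.015] [ 0.386 -0.117 -0.002] [0.447 0.002 0.027]
top tape 0.65 [160. 213.  19.  27.] [0.513 0.457 0.058] [ 0.477  0.441 -0.008] [0.561 0.481 0.071]
scene flange_a 0.9 [1
[... 326 characters left out ...]
23.  36.  14.] [0.437 0.115 0.014] [ 0.387  0.067 -0.   ] [0.477 0.177 0.022]
scene flange_a 0.63 [272. 215.  31.  20.] [0.517 0.128 0.013] [ 0.475  0.091 -0.002] [0.561 0.209 0.019]
scene fence 0.94 [270. 230. 150.  75.] [ 0.479 -0.005  0.012] [ 0.33  -0.153 -0.003] [0.634 0.283 0.037]
scene gas_cup 0.4 [318. 223.   5.  13.] [0.601 0.025 0.021] [0.595 0.019 0.002] [0.61  0.039 0.04 ]
scene nut 0.53 [339. 231.  12.  12.] [ 0.635 -0.033  0.013] [ 0.617 -0.046 -0.003] [0.679 0.023 0.02 ]
scene marker 0.54 [268. 259.  44.  20.] [ 0.413 -0.066  0.013] [ 0.38  -0.12  -0.001] [ 0.445 -0.003  0.019]
scene tape 0.87 [225. 168.  23.  19.] [0.507 0.452 0.035] [ 0.473  0.436 -0.004] [0.597 0.618 0.066]
```

View pics/top0.png

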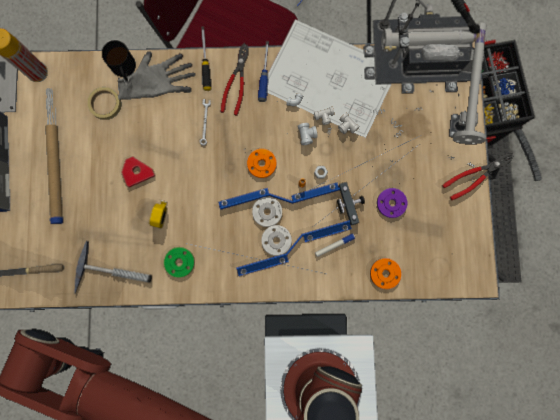

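View pics/scene0.png

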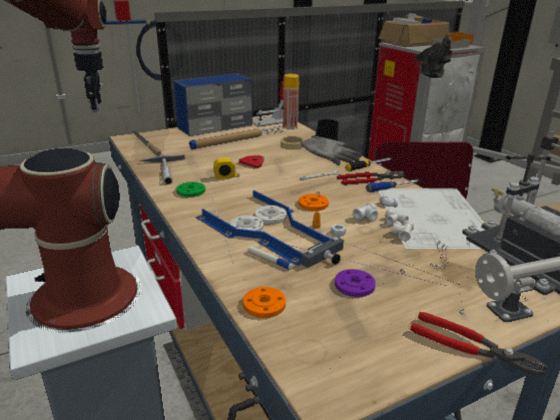

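The top view shows the jammed pair at px (267,212) and (277,240). The lane runs right to the end block near (348,203), with the look-alikes (green, orange, purple) outside the fence. Next I fit the fence pose and check the wrist camera offset.

```bash
cat >> h.py <<'E'
from scipy.optimize import least_squares
from scipy.spatial import cKDTree
def model():
    # midlines of wall tops in fence frame
    pts=[]
    n=np.array([-np.sin(np.radians(35)),-np.cos(np.radians(35))])
    for s in(1,-1):
        for a,b in(((-.215,.094),(-.062,.094)),((-.062,.094),(.001,.0515)),((.001,.0515),(.145,.0515))):
            for q in np.linspace(0,1,60): pts.append([a[0]+(b[0]-a[0])*q,s*(a[1]+(b[1]-a[1])*q)])
    return np.array(pts)
def blue(im):
    h=cv2.cvtColor(im,cv2.COLOR_RGB2HSV); return (h[...,0]>100)&(h[...,0]<125)&(h[...,1]>130)&(h[...,2]>50)
def fitfence(P,p0):
    M=model()
    def f(p):
        c,s=np.cos(p[2]),np.sin(p[2]); W=M@np.array([[c,s],[-s,c]])+p[:2]
        return np.r_[cKDTree(W).query(P)[0],0.5*cKDTree(P).query(W)[0]]*1e3
    r=least_squares(f,p0,loss="soft_l1",f_scale=2,diff_step=1e-4,x_scale=[.01,.01,.05]); return r.x,np.median(np.abs(r.fun))
def tofence(P,p):
    c,s=np.cos(p[2]),np.sin(p[2]); return (np.asarray(P)[...,:2]-p[:2])@np.array([[c,-s],[s,c]])
E
python3 - <<'E'
from h import *
z=np.load("top0.npz");cal=vision.get_calibration("top")
P,u,v=world("top",z["d"],blue(z["im"]),cal)
k=(np.hypot(P[:,0]-.5,P[:,1]-.06)<.27)&(P[:,2]>.012)&(P[:,2]<.032);P=P[k]
p,e=fitfence(P[:,:2],[.501,.053,-1.265]);print(len(P),p,np.degrees(p[2]),e)
for q in([.435,.114],[.521,.141],[.6,.025],[.638,-.024],[.418,-.059],[.513,.457]):print(tofence(q,p))
c=vision.get_calibration("wrist");R=np.array(c["R"]);print("cam",-R.T@np.array(c["t"]),R,c["camera_matrix"])
E
```

```text
487 [ 0.49711881  0.05234692 -1.31788661] -75.5093403844815 0.869570376331252
[-0.0752353  -0.04471575]
[-0.07985728  0.04530446]
[0.05222013 0.09276557]
[0.10916981 0.11729585]
[ 0.08800752 -0.10446339]
[-0.38780661  0.11662916]
cam [0.08813813 0.62213564 0.37435123] [[ 2.56139387e-01  9.66639503e-01 -8.28510011e-04]
 [ 9.23785988e-01 -2.44531543e-01  2.94658740e-01]
 [ 2.84626181e-01 -7.62390749e-02 -9.55602187e-01]] [[334.06786582   0.         277.06524304]
 [  0.         334.06786582 211.80062554]
 [  0.           0.           1.        ]]
```

```bash
python3 -m crank '[-20,-18,-10,4,0,-58,-52,-20,11,0,-96,-86,-30,18,0,-134,-120,-30,25,0,-172,-154,-30,32,0,-210,-188,-30,39,0,-248,-222,-30,46,0,-286,-256,-30,53,0,-324,-290,-30,60,0,-360,-322,-30,60.7,0]'
```

```text
time: 1.7
tool_pos: [0.4219, 0.2056, 0.2617]
tool_rot: [0.0, 0.613, 0.79, 0.001]
contact_force: [1.3, 0.7, 0.7]
gripper_width: 0.002
```

```bash
python3 - <<'E'
from h import *
R=lambda q:__import__("scipy.spatial.transform",fromlist=["Rotation"]).Rotation.from_quat([q[1],q[2],q[3],q[0]]).as_matrix()
s=status.state();p=[.4971,.0523,-1.3179]
print(s["tool_pos"],tofence(s["tool_pos"],p),np.round(R(s["tool_rot"]),4),s["contact_force"],s["gripper_width"])
E
```

```text
[0.42192046 0.20557689 0.26174796] [-0.16721204 -0.03443692] [[-2.478e-01  9.688e-01  1.300e-03]
 [ 9.688e-01  2.478e-01  5.000e-04]
 [ 1.000e-04  1.400e-03 -1.000e+00]] [1.26689156 0.65194837 0.69012804] 0.0023479477433371483
```

```bash
python3 -m crank '[-20,7,0,0,0,-50,18,0,0,0,-80,28,0,0,0,-97,34,0,0,0,-97,34,0,0,0,-97,34,0,0,0,-97,34,0,0,0,-97,34,0,0,0,-97,34,0,0,0,-97,34,0,0,0]'; cat >> h.py <<'E'
def look(n,p0):
    cal=vision.get_calibration("wrist");im,d=vision.grab_frame("wrist");save(n,im)
    P,u,v=world("wrist",d,blue(im),cal)
    k=(P[:,2]>.014)&(P[:,2]<.032)&(np.hypot(*(P[:,:2]-p0[:2]).T)<.27);P=P[k]
    p,e=fitfence(P[:,:2],p0);print("fence",len(P),p,np.degrees(p[2]),e,"z",np.median(P[:,2]))
    F={}
    for r in regions_of("wrist","flange_a"):
        Q,u,v=world("wrist",d,r["region"],cal);Q=Q[(Q[:,2]>.004)&(Q[:,2]<.03)]
        if len(Q)<50: continue
        c=cv2.minEnclosingCircle((Q[:,:2]*1000).astype(np.float32)); mid=(np.percentile(Q,1,0)+np.percentile(Q,99,0))/2
        print(round(r["confidence"],2),np.round(r["extent"]),"fence mm",np.round(1e3*tofence(np.array(c[0])/1e3,p),1),"r",round(c[1],1),"mid",np.round(1e3*tofence(mid,p),1),"z",np.round(np.median(Q[:,2]),3))
    return im,d,p
E
python3 - <<'E'
from h import *
im,d,p=look("w1",np.array([.4971,.0523,-1.3179]))
s=status.state();print(s["time"],tofence(s["tool_pos"],p)*1e3,s["tool_pos"],s["contact_force"])
E
```

```text
time: 2.7
tool_pos: [0.4781, 0.1224, 0.2614]
tool_rot: [0.0, 0.612, 0.791, 0.0]
contact_force: [0.3, 0.4, -0.1]
gripper_width: 0.001
fence 3078 [ 0.4968922   0.05438217 -1.31438761] -75.30886247257087 1.6338573358820656 z 0.022090298503231715
0.9 [240. 169.  77.  78.] fence mm [-75.6 -45.2] r 44.9 mid [-76.  -45.1] z 0.015
0.88 [315. 166.  76.  72.] fence mm [-78.3  45. ] r 44.8 mid [-78.9  44.6] z 0.015
0.88 [111. 345.  40.  23.] fence mm [ 181.2 -241.6] r 32.9 mid [ 179.7 -241.6] z 0.014
0.86 [433. 187.  76.  75.] fence mm [-53.8 193.4] r 45.3 mid [-54.1 192.5] z 0.014
2.8 [-70.37754461  -0.86737449] [0.47820485 0.12223889 0.26134192] [-0.03819981 -0.26344499  0.07853677]
```

View pics/w1.png

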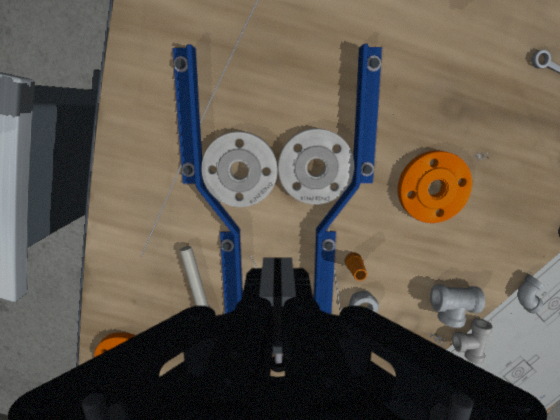

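The wrist view shows the feed direction pointing down the image. The jammed flanges are at px (240,169) (y = -45 mm) and (315,166) (y = +45 mm), and their sizes and poses match the given values. I'll nudge the +y one, going down in front of it with the fingers shut.

```bash
python3 -m crank '[-25,14,20,0,0,-51,29,50,0,0,-51,29,85,0,0,-51,29,120,0,0,-51,29,155,0,0,-51,29,185,0,0,-51,29,210,0,0,-51,29,230,0,0,-51,29,245,0,0,-51,29,256,0,0]'; python3 -m crank '[4,0,0,0,0,8,0,0,0,0,12,0,0,0,0,16,0,0,0,0,20,0,0,0,0,24,0,0,0,0,28,0,0,0,0,32,0,0,0,0,36,0,0,0,0,40,0,0,0,0]'
```

```text
time: 3.8
tool_pos: [0.5188, 0.0799, 0.0042]
tool_rot: [-0.0, 0.612, 0.791, -0.0]
contact_force: [-0.7, 0.6, -0.5]
gripper_width: -0.002
time: 4.8
tool_pos: [0.5093, 0.1181, 0.006]
tool_rot: [0.001, 0.612, 0.791, -0.001]
contact_force: [-0.2, -6.1, 1.4]
gripper_width: -0.004
```

```bash
python3 -m crank '[4,0,1,0,0,8,0,1,0,0,12,0,1,0,0,16,0,1,0,0,20,0,1,0,0,24,0,1,0,0,28,0,1,0,0,32,0,1,0,0,36,0,1,0,0,40,0,1,0,0]'; python3 -m crank '[-4,0,0,0,0,-8,0,0,0,0,-8,0,-30,0,0,-8,0,-70,0,20,-8,0,-110,0,59,-8,0,-150,0,59,-8,0,-190,0,59,-8,0,-230,0,59,-8,0,-256,0,59,-8,0,-256,0,59]'
python3 - <<'E'
from h import *
im,d,p=look("w2",np.array([.4969,.0544,-1.3144]))
s=status.state();print(s["time"],tofence(s["tool_pos"],p)*1e3,s["tool_pos"],s["contact_force"])
E
```

```text
time: 5.8
tool_pos: [0.5001, 0.1563, 0.0058]
tool_rot: [0.002, 0.612, 0.791, -0.001]
contact_force: [-1.0, -8.1, 5.0]
gripper_width: 0.002
time: 6.8
tool_pos: [0.5035, 0.1502, 0.266]
tool_rot: [0.003, 0.612, 0.791, 0.004]
contact_force: [0.9, -0.5, 0.2]
gripper_width: 0.587
fence 2921 [ 0.49724068  0.05384029 -1.31449531] -75.3150332384066 1.612524792809165 z 0.022039427263130122
0.82 [287. 122.  74.  77.] fence mm [-150.2   46.4] r 44.6 mid [-150.4   46.3] z 0.015
0.75 [403. 202.  72.  74.] fence mm [-53.9 193.3] r 45.2 mid [-54.7 192.2] z 0.015
0.68 [213. 188.  72.  74.] fence mm [-74.6 -47. ] r 47.3 mid [-76.6 -45.6] z 0.015
6.9 [-91.72623183  28.20981828] [0.50127602 0.14972153 0.26047783] [ 0.18376322 -0.39240398 -1.47652697]
```

View pics/w2.png

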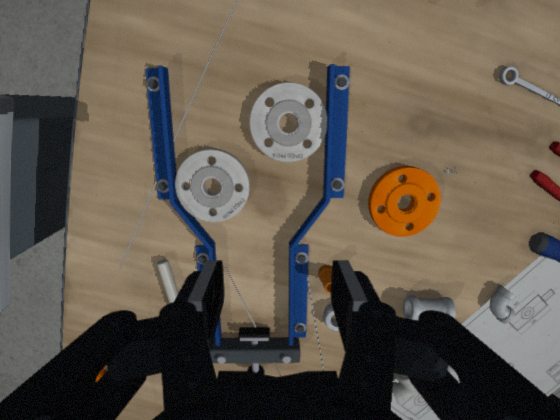

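```bash
python3 -m crank '[15,-30,10,0,53,32,-55,30,0,53,46,-73,60,0,53,46,-73,95,0,53,46,-73,130,0,53,46,-73,165,0,53,46,-73,195,0,53,46,-73,225,0,53,46,-73,245,0,53,46,-73,258,0,53]'; python3 -m crank '[-1,0,0,0,53,-2,0,0,0,53,-4,0,0,0,53,-6,0,0,0,53,-8,0,0,0,53,-10,0,0,0,53,-12,0,0,0,53,-14,0,0,0,53,-15,0,0,0,53,-16,0,0,0,53]'
python3 -c "
from h import *
print(tofence(status.state()['tool_pos'],[.4971,.0541,-1.3144])*1e3)"
```

```text
time: 7.9
tool_pos: [0.4155, 0.1751, -0.0018]
tool_rot: [-0.002, 0.612, 0.79, -0.003]
contact_force: [0.5, -0.2, 1.1]
gripper_width: 0.531
time: 8.9
tool_pos: [0.423, 0.1606, 0.0024]
tool_rot: [-0.0, 0.612, 0.791, 0.0]
contact_force: [-2.2, 3.1, 0.6]
gripper_width: 0.53
[-121.84099288  -44.68562399]
```

```bash
python3 -m crank '[-1,3,0,0,53,-4,6,0,0,53,-8,9,0,0,53,-12,12,0,0,53,-16,15,0,0,53,-20,18,0,0,53,-24,21,0,0,53,-28,24,0,0,53,-32,27,0,0,53,-36,30,0,0,53]'
python3 -c "
from h import *
print(tofence(status.state()['tool_pos'],[.4971,.0541,-1.3144])*1e3,tofence(np.array(status.state()['contact_force'][:2])+[.4971,.0541],[.4971,.0541,-1.3144]))"
```

```text
time: 9.9
tool_pos: [0.4613, 0.1327, 0.0023]
tool_rot: [-0.0, 0.612, 0.791, -0.0]
contact_force: [-2.3, 4.4, 2.3]
gripper_width: 0.529
[-85.15196693 -14.68409993] [-4.80504156 -1.08026931]
```

```bash
python3 -m crank '[-4,3,0,0,53,-8,6,0,0,53,-12,9,0,0,53,-16,12,0,0,53,-20,14,0,0,53,-25,15,0,0,53,-30,15,0,0,53,-35,15,0,0,53,-40,15,0,0,53,-45,15,0,0,53]'
cat > f.py <<'E'
from h import *
s=status.state();p=[.4971,.0541,-1.3144]
print(s["time"],np.round(tofence(s['tool_pos'],p)*1e3,1),np.round(tofence(np.array(s['contact_force'][:2])+p[:2],p),1))
E
python3 f.py
```

```text
time: 10.9
tool_pos: [0.487, 0.0927, 0.0023]
tool_rot: [0.0, 0.612, 0.791, 0.0]
contact_force: [-1.0, 3.1, 0.4]
gripper_width: 0.529
10.9 [-39.9   0. ] [-3.3 -0.2]
```

```bash
python3 -m crank '[-5,0,0,0,53,-10,0,0,0,53,-16,0,0,0,53,-22,0,0,0,53,-28,0,0,0,53,-34,0,0,0,53,-40,0,0,0,53,-45,0,0,0,53,-50,0,0,0,53,-55,0,0,0,53]';python3 f.py
python3 -m crank '[5,0,0,0,53,12,0,0,0,53,12,0,-25,0,53,12,0,-60,0,53,30,5,-100,0,53,60,10,-140,0,53,100,15,-180,0,53,120,15,-215,0,53,120,15,-240,0,53,120,15,-240,0,53]'
python3 - <<'E'
from h import *
im,d,p=look("w3",np.array([.4971,.0541,-1.3144]))
s=status.state();print(s["time"],tofence(s["tool_pos"],p)*1e3,s["tool_pos"],s["contact_force"])
E
```

```text
time: 11.9
tool_pos: [0.5006, 0.0395, 0.0023]
tool_rot: [-0.0, 0.612, 0.791, 0.0]
contact_force: [-0.1, 2.5, 0.8]
gripper_width: 0.53
11.9 [15.  -0.3] [-2.4  0.5]
time: 12.9
tool_pos: [0.487, 0.1614, 0.2476]
tool_rot: [0.003, 0.612, 0.791, 0.003]
contact_force: [0.5, 0.2, 0.4]
gripper_width: 0.531
fence 3050 [ 0.49700128  0.05374553 -1.31548589] -75.37178975450263 1.6461905823380074 z 0.02212525900107163
0.87 [418. 217.  76.  73.] fence mm [-54.4 192.8] r 45.4 mid [-55.  192.3] z 0.015
0.82 [302. 137.  81.  79.] fence mm [-151.5   47.5] r 45.8 mid [-150.7   46.6] z 0.015
0.7 [261. 304.  65.  65.] fence mm [65.3 -0.8] r 45.8 mid [63.7 -0.6] z 0.015
0.51 [110. 372.  11.  13.] fence mm [ 176.8 -221.9] r 14.9 mid [ 176.5 -222.6] z 0.015
13.0 [-105.98092021   15.1966686 ] [0.48494032 0.16012893 0.24225342] [-0.2941962   0.6845444  -0.63974456]
```

View pics/w3.png

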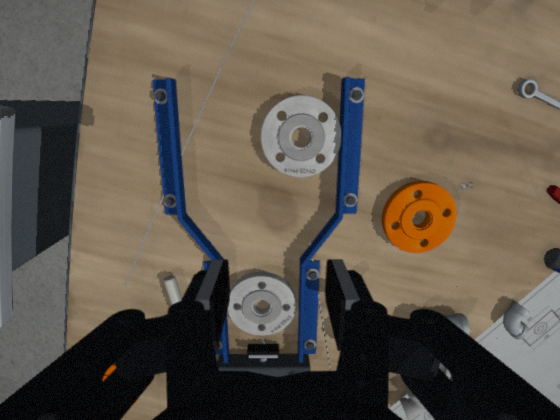

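Leader is in the lane at (65,-1) mm (px 261,304). The other flange is still at (-151,46) mm (px 302,137). Now I go behind it.

```bash
python3 -m crank '[30,8,10,0,53,65,18,30,0,53,95,27,60,0,53,107,30,90,0,53,107,30,120,0,53,107,30,150,0,53,107,30,180,0,53,107,30,208,0,53,107,30,228,0,53,107,30,240,0,53]';python3 f.py
python3 -m crank '[-2,-1,0,0,53,-5,-2,0,0,53,-8,-3,0,0,53,-12,-4,0,0,53,-17,-5,0,0,53,-22,-7,0,0,53,-27,-9,0,0,53,-32,-11,0,0,53,-37,-13,0,0,53,-42,-16,0,0,53]';python3 f.py
```

```text
time: 14.0
tool_pos: [0.4841, 0.2692, -0.0024]
tool_rot: [-0.002, 0.613, 0.79, -0.003]
contact_force: [-3.9, -1.6, 36.1]
gripper_width: 0.532
14.0 [-211.3   42. ] [ 0.5 -4.2]
time: 15.0
tool_pos: [0.4825, 0.2259, 0.0024]
tool_rot: [0.0, 0.612, 0.791, 0.0]
contact_force: [0.7, 2.4, -1.0]
gripper_width: 0.528
15.0 [-169.9   29.4] [-2.1  1.3]
```

```bash
python3 -m crank '[-5,-3,0,0,53,-10,-6,0,0,53,-16,-9,0,0,53,-22,-12,0,0,53,-28,-15,0,0,53,-34,-18,0,0,53,-40,-21,0,0,53,-46,-24,0,0,53,-52,-27,0,0,53,-58,-29,0,0,53]';python3 f.py
python3 - <<'E'
from h import *
im,d,p=look("w4",np.array([.4971,.0541,-1.3144]))
E
```

```text
time: 16.0
tool_pos: [0.4686, 0.1624, 0.0023]
tool_rot: [-0.0, 0.612, 0.791, 0.0]
contact_force: [0.6, 3.0, -0.8]
gripper_width: 0.528
16.0 [-1.12e+02 -1.00e-01] [-2.7  1.3]
fence 10073 [ 0.49504305  0.05851397 -1.32161975] -75.72323360013311 1.8549132842394427 z 0.022079513648235998
0.92 [548. 364.  23.  82.] fence mm [-47.8 157. ] r 23.2 mid [-47.6 155.4] z 0.01
0.85 [277. 330. 122.  95.] fence mm [-73.9   0.2] r 32.0 mid [-77.8   2.6] z 0.015
```

```bash
python3 -m crank '[-4,0,0,0,53,-8,0,0,0,53,-12,0,0,0,53,-16,0,0,0,53,-20,0,0,0,53,-24,0,0,0,53,-27,0,0,0,53,-30,0,0,0,53,-32,0,0,0,53,-34,0,0,0,53]';python3 f.py
python3 -m crank '[-1,0,0,0,53,-2,0,0,0,53,-3,0,0,0,53,-4,0,0,0,53,-5,0,0,0,53,-6,0,0,0,53,-7,0,0,0,53,-8,0,0,0,53,-9,0,0,0,53,-10,0,0,0,53]';python3 f.py
```

```text
time: 17.1
tool_pos: [0.4772, 0.1298, 0.0022]
tool_rot: [-0.0, 0.612, 0.791, -0.0]
contact_force: [-0.3, 3.5, -0.1]
gripper_width: 0.53
17.1 [-78.3  -0. ] [-3.4  0.5]
time: 18.1
tool_pos: [0.4796, 0.1209, 0.0023]
tool_rot: [-0.001, 0.612, 0.79, 0.0]
contact_force: [-2.1, 6.0, 0.9]
gripper_width: 0.524
18.1 [-69.1  -0. ] [-6.3 -0.5]
```

```bash
python3 -m crank '[-0.3,0,0,0,53,-0.6,0,0,0,53,-0.9,0,0,0,53,-1.2,0,0,0,53,-1.5,0,0,0,53,-1.8,0,0,0,53,-2.1,0,0,0,53,-2.4,0,0,0,53,-2.7,0,0,0,53,-3,0,0,0,53]';python3 f.py
```

```text
time: 19.1
tool_pos: [0.4803, 0.1181, 0.0023]
tool_rot: [-0.001, 0.613, 0.79, 0.0]
contact_force: [-1.2, 6.2, 0.9]
gripper_width: 0.532
19.1 [-66.1  -0.1] [-6.3  0.4]
```

```bash
python3 -m crank '[-0.3,0,0,0,53,-0.6,0,0,0,53,-0.9,0,0,0,53,-1.2,0,0,0,53,-1.5,0,0,0,53,-1.8,0,0,0,53,-2.1,0,0,0,53,-2.4,0,0,0,53,-2.7,0,0,0,53,-3,0,0,0,53]';python3 f.py
```

```text
time: 20.1
tool_pos: [0.481, 0.1151, 0.0023]
tool_rot: [-0.001, 0.613, 0.79, 0.0]
contact_force: [-1.8, 6.6, 0.2]
gripper_width: 0.53
20.1 [-63.1  -0. ] [-6.8 -0. ]
```

```bash
python3 -m crank '[-0.3,0,0,0,53,-0.6,0,0,0,53,-0.9,0,0,0,53,-1.2,0,0,0,53,-1.5,0,0,0,53,-1.8,0,0,0,53,-2.1,0,0,0,53,-2.4,0,0,0,53,-2.7,0,0,0,53,-3,0,0,0,53]';python3 f.py
```

```text
time: 21.1
tool_pos: [0.4818, 0.1122, 0.0023]
tool_rot: [-0.001, 0.612, 0.79, 0.0]
contact_force: [-0.5, 7.3, 0.2]
gripper_width: 0.532
21.1 [-60.1  -0.1] [-7.2  1.3]
```

```bash
python3 -m crank '[-0.3,0,0,0,53,-0.6,0,0,0,53,-0.9,0,0,0,53,-1.2,0,0,0,53,-1.5,0,0,0,53,-1.8,0,0,0,53,-2.1,0,0,0,53,-2.4,0,0,0,53,-2.5,0,0,0,53,-2.5,0,0,0,53]';python3 f.py
```

```text
time: 22.1
tool_pos: [0.4824, 0.1098, 0.0023]
tool_rot: [-0.001, 0.613, 0.79, 0.0]
contact_force: [-1.6, 6.0, 0.8]
gripper_width: 0.527
22.1 [-57.6  -0.1] [-6.2  0. ]
```

```bash
python3 -m crank '[-0.3,0,0,0,53,-0.6,0,0,0,53,-0.9,0,0,0,53,-1.2,0,0,0,53,-1.5,0,0,0,53,-1.8,0,0,0,53,-2.1,0,0,0,53,-2.4,0,0,0,53,-2.7,0,0,0,53,-3,0,0,0,53]';python3 f.py
```

```text
time: 23.1
tool_pos: [0.4831, 0.1069, 0.0023]
tool_rot: [-0.001, 0.612, 0.79, 0.0]
contact_force: [-1.8, 5.9, 0.8]
gripper_width: 0.531
23.1 [-54.6  -0.1] [-6.1 -0.2]
```

```bash
python3 -m crank '[-0.3,0,0,0,53,-0.6,0,0,0,53,-0.9,0,0,0,53,-1.2,0,0,0,53,-1.5,0,0,0,53,-1.8,0,0,0,53,-2.1,0,0,0,53,-2.4,0,0,0,53,-2.7,0,0,0,53,-3,0,0,0,53]';python3 f.py
```

```text
time: 24.1
tool_pos: [0.4839, 0.104, 0.0022]
tool_rot: [-0.001, 0.612, 0.79, 0.0]
contact_force: [-1.5, 6.2, 0.4]
gripper_width: 0.536
24.1 [-51.7  -0.1] [-6.4  0.1]
```

```bash
python3 - <<'E'
from h import *
p=np.array([.4971,.0541,-1.3144])
for c in("top","scene"):
    im,d=vision.grab_frame(c);save(c+"1",im);cal=vision.get_calibration(c)
    if c=="scene": cv2.imwrite("pics/scene1c.png",cv2.resize(im[170:290,200:360,::-1],None,fx=5,fy=5,interpolation=cv2.INTER_CUBIC))
    for r in regions_of(c,"flange_a"):
        P,u,v=world(c,d,r["region"],cal);P=P[(P[:,2]>.008)]
        if len(P): q=tofence(P,p)*1e3;print(c,round(r["confidence"],2),np.round(r["extent"]),np.round((np.percentile(q,2,0)+np.percentile(q,98,0))/2,1),np.round(np.ptp(q,0)))
E
```

```text
top 0.91 [179. 260.  32.  31.] [-371.6  -27.5] [91. 88.]
top 0.73 [326. 211.  27.  29.] [87.9 -2.9] [84. 85.]
top 0.69 [391. 203.  28.  30.] [289.2 -31.8] [89. 89.]
top 0.68 [386. 273.  33.  28.] [ 207.2 -226.1] [85. 87.]
top 0.61 [262. 164.  29.  29.] [-53.8 193. ] [88. 86.]
scene 0.96 [192. 192.  27.  17.] [-370.6  -32.2] [95. 91.]
scene 0.96 [265. 305.  49.  30.] [ 209.1 -232.1] [92. 91.]
scene 0.66 [278. 231.  29.  24.] [ 0.5 -3.6] [105.  94.]
scene 0.6 [301. 242.  33.  22.] [85.  -0.3] [ 91. 101.]
scene 0.6 [311. 202.  31.  23.] [-48.7 191.8] [88. 91.]
scene 0.57 [356. 284.  42.  27.] [293.  -37.8] [90. 87.]
```

View pics/scene1c.png

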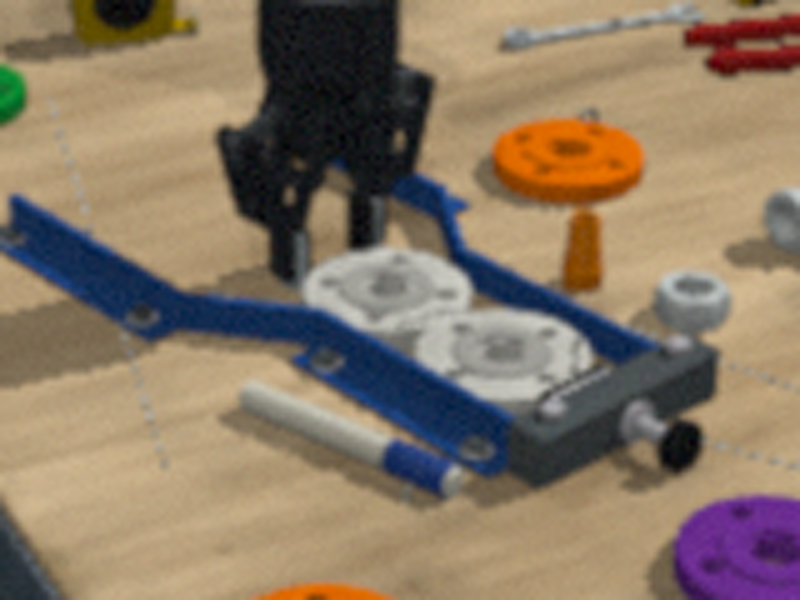

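The crop shows the pair in file in the lane, leader at px (505,352) just short of the buffer plate, flat and undisturbed. I'll keep creeping forward.

```bash
python3 -m crank '[-0.3,0,0,0,53,-0.6,0,0,0,53,-0.9,0,0,0,53,-1.2,0,0,0,53,-1.5,0,0,0,53,-1.8,0,0,0,53,-2.0,0,0,0,53,-2.0,0,0,0,53,-2.0,0,0,0,53,-2,0,0,0,53]';python3 f.py
```

```text
time: 25.3
tool_pos: [0.4844, 0.1022, 0.0023]
tool_rot: [-0.001, 0.613, 0.79, 0.001]
contact_force: [-2.0, 7.4, 1.0]
gripper_width: 0.532
25.3 [-49.8  -0.1] [-7.6 -0. ]
```

```bash
python3 -m crank '[-0.3,0,0,0,53,-0.6,0,0,0,53,-0.9,0,0,0,53,-1.2,0,0,0,53,-1.5,0,0,0,53,-1.5,0,0,0,53,-1.5,0,0,0,53,-1.5,0,0,0,53,-1.5,0,0,0,53,-1.5,0,0,0,53]';python3 f.py
```

```text
time: 26.3
tool_pos: [0.4845, 0.1014, 0.0022]
tool_rot: [-0.001, 0.613, 0.79, 0.001]
contact_force: [-2.7, 9.2, 1.2]
gripper_width: 0.533
26.3 [-48.9  -0.2] [-9.6 -0.3]
```

```bash
python3 -m crank '[-0.3,0,0,0,53,-0.6,0,0,0,53,-0.9,0,0,0,53,-1.2,0,0,0,53,-1.5,0,0,0,53,-1.8,0,0,0,53,-2,0,0,0,53,-2,0,0,0,53,-2,0,0,0,53,-2,0,0,0,53]';python3 f.py
```

```text
time: 27.3
tool_pos: [0.4848, 0.1003, 0.0023]
tool_rot: [-0.002, 0.613, 0.79, 0.001]
contact_force: [-3.3, 12.4, 1.7]
gripper_width: 0.531
27.3 [-47.8  -0.2] [-12.8  -0.1]
```

```bash
python3 -m crank '[-0.4,0,0,0,53,-0.8,0,0,0,53,-1.2,0,0,0,53,-1.6,0,0,0,53,-2,0,0,0,53,-2,0,0,0,53,-2,0,0,0,53,-2,0,0,0,53,-2,0,0,0,53,-2,0,0,0,53]';python3 f.py
```

```text
time: 28.3
tool_pos: [0.485, 0.0992, 0.0023]
tool_rot: [-0.003, 0.613, 0.79, 0.002]
contact_force: [-3.9, 15.9, 2.6]
gripper_width: 0.527
28.3 [-46.7  -0.3] [-16.3   0.3]
```

```bash
python3 -m crank '[0,0,0,0,53,0,0,0,0,53,0,0,0,0,53,0,0,0,0,53,0,0,0,0,53,1,0,0,0,53,2,0,0,0,53,3,0,0,0,53,5,0,0,0,53,7,0,0,0,53]';python3 f.py; python3 -m crank '[3,0,0,0,53,7,0,0,0,53,11,0,0,0,53,15,0,0,0,53,15,0,-15,0,53,15,0,-50,0,53,15,0,-90,0,53,15,0,-130,0,53,15,0,-170,0,53,15,0,-200,0,53]'; python3 -m crank '[0,0,-20,0,53,0,0,-40,0,53,0,0,-40,0,53,0,0,-40,0,53,0,0,-40,0,53,0,0,-40,0,53,0,0,-40,0,53,0,0,-40,0,53,0,0,-40,0,53,0,0,-40,0,53]'
python3 - <<'E'
from h import *
im,d,p=look("w5",np.array([.4971,.0541,-1.3144]))
p=np.array([.4971,.0541,-1.3144])
for c in("top","scene"):
    im,d=vision.grab_frame(c);cal=vision.get_calibration(c)
    if c=="scene": cv2.imwrite("pics/scene2c.png",cv2.resize(im[170:290,200:360,::-1],None,fx=5,fy=5,interpolation=cv2.INTER_CUBIC))
    for n in("flange_a","gas_cup","nut","marker","tape"):
      for r in regions_of(c,n):
        P,u,v=world(c,d,r["region"],cal)
        if n=="flange_a":P=P[(P[:,2]>.008)]
        if len(P): q=tofence(P,p)*1e3;print(c,n,round(r["confidence"],2),np.round(r["extent"]),np.round((np.percentile(q,2,0)+np.percentile(q,98,0))/2,1),np.round(np.median(P,0),3))
E
```

```text
time: 29.3
tool_pos: [0.4845, 0.1023, 0.0024]
tool_rot: [0.001, 0.612, 0.791, -0.0]
contact_force: [0.3, -0.4, 0.0]
gripper_width: 0.53
29.3 [-49.8   0. ] [0.5 0.2]
time: 30.3
tool_pos: [0.4812, 0.1177, 0.2055]
tool_rot: [0.001, 0.612, 0.791, 0.001]
contact_force: [-0.3, -0.2, -0.1]
gripper_width: 0.528
time: 31.3
tool_pos: [0.4805, 0.1174, 0.2422]
tool_rot: [-0.0, 0.612, 0.791, -0.0]
contact_force: [-0.1, -1.0, 0.0]
gripper_width: 0.531
fence 3843 [ 0.49700334  0.05407258 -1.31461261] -75.32175401468257 1.66228810807208 z 0.022102953695443593
0.95 [441. 185.  85.  77.] fence mm [-54.6 193.5] r 45.6 mid [-54.4 192.6] z 0.015
0.65 [275. 297.  68.  63.] fence mm [89.  -1.7] r 44.9 mid [88.1 -2.2] z 0.015
0.59 [277. 230.  75.  73.] fence mm [1.3 0.5] r 45.7 mid [-0.2  0.3] z 0.015
0.45 [109. 370.  14.  11.] fence mm [ 216.1 -245.1] r 11.0 mid [ 216.4 -242.8] z 0.015
top flange_a 0.97 [177. 262.  33.  30.] [-371.   -27.4] [0.376 0.405 0.014]
top flange_a 0.91 [325. 213.  28.  35.] [90.  -0.3] [ 0.52  -0.032  0.014]
top flange_a 0.86 [393. 202.  24.  27.] [290.2 -30.8] [ 0.542 -0.234  0.0
[... 578 characters left out ...]
.3 -35.6] [ 0.535 -0.241  0.014]
scene flange_a 0.76 [279. 230.  32.  25.] [4.7 0.5] [0.497 0.046 0.013]
scene flange_a 0.74 [303. 243.  34.  17.] [90.5  1. ] [ 0.516 -0.036  0.014]
scene flange_a 0.68 [190. 190.  27.  15.] [-371.4  -34.6] [0.369 0.397 0.013]
scene flange_a 0.6 [314. 202.  33.  16.] [-50. 189.] [0.665 0.145 0.013]
scene gas_cup 0.46 [318. 222.  11.  18.] [50.5 96.7] [0.602 0.027 0.023]
scene nut 0.46 [340. 233.  13.  10.] [115.5 114.3] [ 0.635 -0.035  0.014]
scene nut 0.35 [280. 230.  34.  25.] [ 2.5 -2.2] [0.495 0.047 0.013]
scene marker 0.9 [268. 258.  47.  20.] [  90.2 -105.3] [ 0.415 -0.066  0.013]
scene tape 0.76 [226. 169.  24.  18.] [-384.6  112.8] [0.506 0.452 0.035]
```

View pics/w5.png

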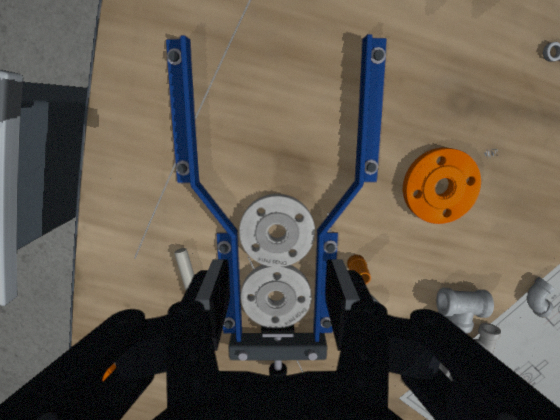

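View pics/scene2c.png

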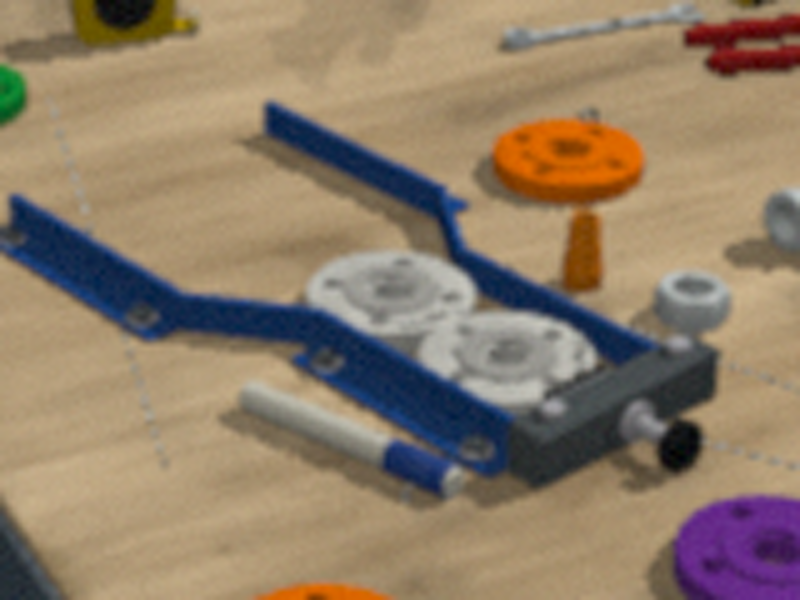

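The pair is in file at px (277,230) and (275,297), flat, about 88 mm apart, and the bystanders haven't moved. I'm handing in.

```bash
python3 -c "
from plant import order; print(order.job_done())"
```

```text
the job is handed in; nothing more can be done
None
```

The two flanges are freed and sit in file in the lane, pressed home against the buffer. I let go and handed the job in at about 31.5 s; it reports no verdict.

- **Freeing the jam:** I nudged the flange on the +y side back along its hopper wall to x ≈ -150 mm with shut fingers. The other one stayed at about -76 mm.
- **Feeding:** I pushed the second flange along its shoulder into the lane to x ≈ +65 mm, using the half-open fingers as a cradle. The first one then followed in behind it.
- **Pressing:** Sliding the pair took about 6.3 N. The buffer was felt with the leader at about 87–88 mm. I pressed until the tool read 16.3 N, which is about 10 N on the buffer after taking off the drag, and held that for about a second.
- **Last check before handing in:** The wrist camera put the leader at about (88, -2) mm and the follower at about (0, 0.5) mm. Both lay flat, and the arm was clear above them. The gas cup, nut, marker and tape measure matched their starting positions to within a few mm.

**Disagreements and flaws:**
- The overhead camera put the follower at y = -11 mm, because the gripper partly hid it. The wrist and scene cameras both gave about 0.5 mm.
- When I set the fingers down behind the second flange, the tool read about 36 N vertically, most likely the tips touching the bench. Readings were normal after that.

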